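# Add a slotted mass to the pull-tester's weight hanger

### The job

The weight hanger for the solder-joint pull tester stands in its dock and already carries one slotted mass. Slide the slotted mass with the red grip sideways onto the hanger's stem so that it lies flat on top of the mass already there, centred on the stem, with its slot pointing the opposite way to the slot below. Leave the mass with the yellow grip where it is, keep the first mass on the hanger, and let go.

Things in the scene. Friction and masses are not known exactly. Their poses are not given: they have to be found in the camera images.
- hanger: Weight hanger fixed upright in a round black dock 100 mm wide, 20 high. Brass foot plate 84 wide, its top 30 mm above the origin; steel stem 8 thick on the z axis; brass collar 34 wide at 95 to 100 mm with a small eye above, up to 125 mm. The collar is wider than the slots: masses go on only from the side, below it. Origin: stem axis, dock underside; z up.
- mass_on: Slotted mass with BLACK grip, loose on the foot plate round the stem. Silver disc 84 mm wide, 14 thick; slot 24 wide from rim to centre, ending in a half circle of radius 12 about the centre; opposite the slot a tongue (26 wide, 8 thick) with an upright grip blade like mass_red's. 0.2 kg. Origin: disc centre, underside; +x points out along the slot, grip at x = -62 mm; z up.
- mass_red: Mass to add: same shape as mass_on but with RED grip, flat on the mat to one side of the hanger. Origin differs: underside, below the middle of the GRIP. +x points from grip to disc centre (x = 62 mm) and on out along the slot. Blade 14 mm thick in y, 22 long in x, 8 to 54 mm above the origin; disc top at 14 mm. About 0.2 kg.
- mass_yellow: Same shape with YELLOW grip, flat on the mat at the other side of the hanger; not wanted, leave it. Origin and axes as for mass_red.

How it is judged:
By the outcome, as a careful person would: the job done as asked, in the order asked, and still so for the second after the job is handed in, with the robot touching nothing.
It also fails if it takes over 38 s, if anything falls off the work surface, if the arm or the gripper's body presses on something with over 40 N, if the wrist force passes 120 N, or if a joint passes its speed limit or range.

### The arm

A 6-joint arm with a two-finger parallel gripper is mounted at the origin on the work surface. World frame = base frame: x ahead of the robot, y to its left, z up, the work surface at z = 0. Lengths are in mm, angles in degrees, forces in N, time in s.
With the tool pointing down it reaches from about 350 to 775 mm from the base axis. Payload 5.5 kg.
Tool frame: the origin (TCP) lies at the very end of the fingers, on their centre line; the grasp point (between the pads) lies 19 mm behind it; z points along the fingers, x is the direction in which the jaws open and shut, and the axes are right-handed (so a half turn about z gives the same grasp; the last joint's range is limited). The gripper opens to 85 mm and grips with 20 to 120 N. Pads are 22 mm wide; open, the fingers measure 114 mm over their backs; the gripper's body (76 mm by 85 mm) begins 54 mm behind the grasp point. The pads swing forward as they close: fully open they stand 13 mm farther back than shut.
Start: joints at [-78.816, 17.945, 2.641, 74.691, 0, 82.002], TCP at [188.931, -543.118, 231.323] pointing down, gripper open.
Joint ranges: [-158.12, 158.12], [-49.38, 96.58], [-58.88, 72.47], [-126.05, 133.96], [-84.25, 85.87], [-180, 180]. Speed limits (degrees/s): [147.25, 147.25, 180, 180, 180, 180].

### API

Orientations are given as [roll, pitch, yaw] about the fixed x, y, z axes, in that order (R = Rz(yaw) Ry(pitch) Rx(roll)).
In Python, from cell import state, vision, workorder gives the robot as it stands.
- The arm moves only by the tool send_rows, never from a script. Its argument "targets" is text: rows parted by semicolons, each of 7 numbers parted by spaces: the shift along the tool's x, y, z in m, then the turn, a rotation vector about the tool's x, y, z in rad, then the opening, from -1 (shut) to 1 (fully open), so that 0 is half open. In form: x y z wx wy wz gripper; .... A call has exactly 5 rows; each row is the pose to reach, as a shift and turn from the pose commanded when the call began, along the tool's axes at that moment; what a row does not reach only later rows make up. A row lasts 1/12 s, in which the tool goes at most 41.7 mm and 7.16 degrees, less where a joint would pass 70% of its speed; a pose out of reach is approached as far as the arm can. A call with a gripper value outside its range is refused whole. The fingers move at their own pace and stop on an object; "squeeze" is the grip in N (left out, the last holds). Time passes only in rows, so rows that repeat a pose let the fingers close, or fill a call up. It gives the time, the measured TCP pose, the force and the opening at its end, in the units of the state.
- state(): the state, without advancing time (a new reading comes with each control period).
- vision.camera(name): name is "side" or "top" or "wrist"; returns the picture (480x640x3 uint8, blue, green, red); there is no depth.
- vision.calibration(name): a dict with "fovy" (degrees; the focal length in pixels is half the picture's height over the tangent of half this angle, whatever the lens; pixels are square), "cx", "cy" (the principal point, pixels), "k1" (the pictures are not rectified: a ray, as slopes to the right and down, at radius r is drawn at 1 + k1 r^2 times it, then the intrinsics apply), "T" (4x4, takes a point from camera to world coordinates). Camera axes: x right, y up, looking along -z (the intrinsics and any distortion apply to the point x, -y, -z); pixel columns grow to the right and rows downward; lengths in mm; the calibration is good to about 2 mm. A picture is of the moment at which its call begins: read the wrist's pose just before it. calibration takes no time and is no camera call; for the wrist camera it gives the pose at the moment of the call.
- workorder.close_job(): hands the job in, once; it reports no verdict.
The state is a dict: "clock": time; "q": joint angles; "qd": joint speeds; "joint_efforts": joint torques, N m; "tool_pos": TCP position; "orientation": TCP orientation; "wrist_force": force on the tool from outside, world axes, zero at the start; "moment": the same for the moment, N m; "opening": finger opening in mm.
Only numpy, scipy, OpenCV 4.12 (cv2) and the standard library are available. Lean on these libraries where they do the work, as an engineer would, in place of code of your own. Each camera call takes 0.05 s, during which the arm holds its last target.

## Working session

There is one attempt and no reset: what is moved stays moved. The work goes in short steps, Python scripts to look and compute and a tool call to move; the robot and the scene stay as the last step left them, time stands still between calls to the robot, and variables do not carry over. Pictures are saved under pics/ and viewed, and the job is handed in when it is done.

Besides the shell and the picture viewer there is one more tool, called as name(argument=value, ...), one argument or row to a line, values as JSON. send_rows: Moves the arm, as the interface text tells. Its arguments: {"type":"object","properties":{"targets":{"type":"string"},"squeeze":{"type":"number"}},"required":["targets"]}

```bash
ls; mkdir -p pics; cat > a.py <<'E'
from cell import state, vision
import cv2
print(state())
for n in ("side","top","wrist"):
    c=vision.calibration(n); print(n,c)
    cv2.imwrite(f"pics/{n}0.png",vision.camera(n))
E
python3 a.py
```

```text
pics
{'clock': 0.0, 'q': array([-7.88159110e+01,  1.79910359e+01,  2.57619912e+00,  7.46904393e+01,
       -4.19090766e-04,  8.20010213e+01]), 'qd': array([-0.00063952,  0.04380884,  0.02893563,  0.04933453, -0.1288631 ,
        0.003553  ]), 'joint_efforts': array([-2.46530954e-04, -4.80621386e+01,  2.98537910e+01,  1.92185445e-02,
       -7.34088894e-05,  1.48130734e-06]), 'tool_pos': array([ 188.82085523, -542.56607383,  230.40102887]), 'orientation': array([-1.79985765e+02,  1.04310150e-01, -7.08169190e+01]), 'wrist_force': array([-0.12117639, -0.08966066,  0.00493163]), 'moment': array([ 0.00686797, -0.0127632 ,  0.04646613]), 'opening': 85.69058922719967}
side {'fovy': 45.17665569434402, 'cx': 319.6152470661588, 'cy': 235.8950699040912, 'k1': -0.1695574165035608, 'T': array([[ 9.61299689e-01,  1.66534798e-01, -2.19474530e-01,
         3.15665325e+02],
       [-2.74709668e-01,  5.18920229e-01, -8.09479089e-01,
        -7.66944864e+02],
       [-2.09166631e-02,  8.38443771e-01,  5.44586573e-01,
         5.75507155e+02],
       [ 0.00000000e+00,  0.00000000e+00,  0.00000000e+00,
 
[... 246 characters left out ...]
1e-01, -1.39295190e-02,  7.01512196e-03,
        -2.42009719e+00],
       [ 3.73370384e-03,  2.22928394e-01,  9.74827672e-01,
         8.63049471e+02],
       [ 0.00000000e+00,  0.00000000e+00,  0.00000000e+00,
         1.00000000e+00]])}
wrist {'fovy': 61.222239738172924, 'cx': 316.28205798840736, 'cy': 238.8911666876943, 'k1': -0.020083156203396596, 'T': array([[ 3.29717141e-01,  8.94810740e-01,  3.00998915e-01,
         2.65878128e+02],
       [-9.44079447e-01,  3.12772655e-01,  1.04342053e-01,
        -5.16396494e+02],
       [-7.77839554e-04, -3.18570252e-01,  9.47898934e-01,
         3.73176814e+02],
       [ 0.00000000e+00,  0.00000000e+00,  0.00000000e+00,
         1.00000000e+00]])}
```

View pics/side0.png

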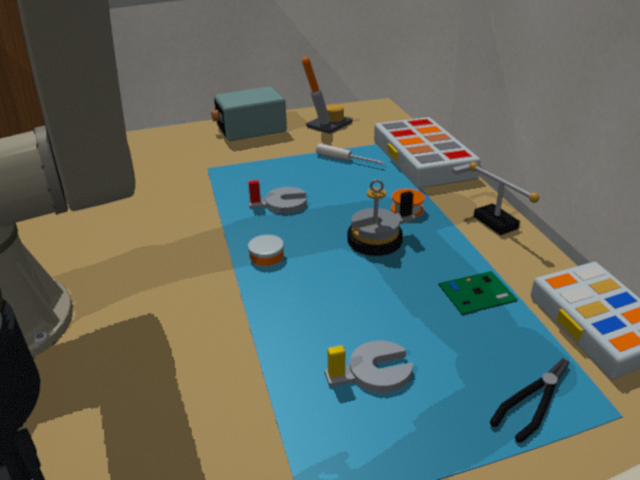

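View pics/top0.png

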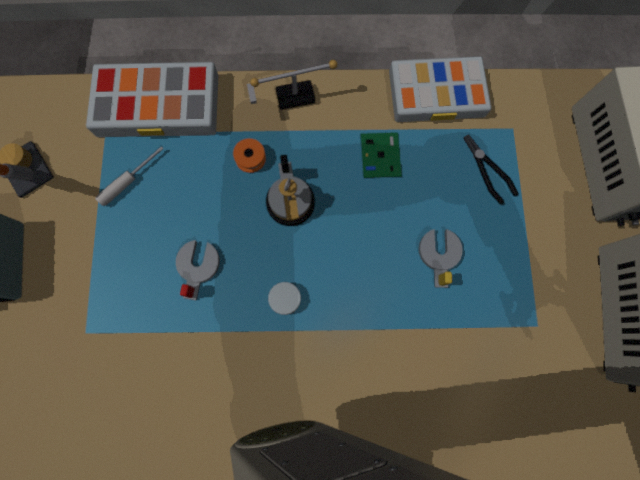

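View pics/wrist0.png

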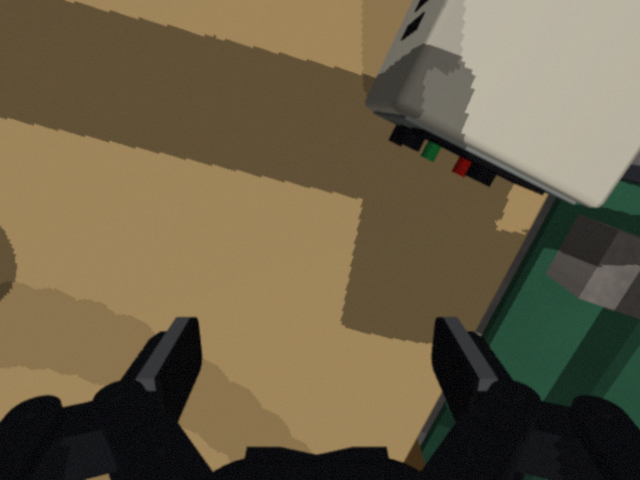

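The top view shows the red grip at (188,291) with its slot pointing up (+x). The yellow mass is at (442,250). The hanger is at (290,200), with the black grip at (285,163) and the lower slot pointing towards the robot. A tin stands at (285,298). Next I'll measure.

```bash
cat > h.py <<'E'
import numpy as np, cv2
from cell import state, vision
def ray(c,uv):
    f=240/np.tan(np.radians(c["fovy"])/2)
    K=np.array([[f,0,c["cx"]],[0,f,c["cy"]],[0,0,1]])
    p=cv2.undistortPoints(np.array([[uv]],float),K,np.array([c["k1"],0,0,0,0.]))[0,0]
    d=c["T"][:3,:3]@np.array([p[0],-p[1],-1]); return c["T"][:3,3],d
def plane(c,uv,z):
    o,d=ray(c,uv); return o+d*(z-o[2])/d[2]
def tri(c1,u1,c2,u2):
    o1,d1=ray(c1,u1);o2,d2=ray(c2,u2)
    s=np.linalg.lstsq(np.c_[d1,-d2],o2-o1,rcond=None)[0]
    a=o1+s[0]*d1;b=o2+s[1]*d2
    return (a+b)/2,np.linalg.norm(a-b)
def cents(m,amin=15):
    n,l,s,c=cv2.connectedComponentsWithStats(m.astype(np.uint8))
    return [(s[i].tolist(),c[i].round(1).tolist()) for i in range(1,n) if s[i,4]>=amin]
E
cat > b.py <<'E'
from h import *
for n in("top","side"):
    im=cv2.imread(f"pics/{n}0.png"); h=cv2.cvtColor(im,cv2.COLOR_BGR2HSV)
    H,S,V=h[...,0],h[...,1],h[...,2]
    print(n,"red",cents(((H<5)|(H>175))&(S>180)&(V>60)))
    print(n,"yel",cents((H>22)&(H<32)&(S>180)&(V>100)))
    print(n,"gray",cents((S<50)&(V>90)&(V<200),150))
    r={"top":(150,120,320,320),"side":(230,150,430,270)}[n]
    cv2.imwrite(f"pics/{n}_z.png",cv2.resize(im[r[1]:r[3],r[0]:r[2]],None,fx=4 if n=="side" else 4,fy=4,interpolation=cv2.INTER_CUBIC)[:600 if n=="side" else 800])
E
python3 b.py
```

```text
top red [([189, 68, 16, 21, 312], [196.8, 78.0]), ([97, 70, 17, 21, 308], [105.2, 79.9]), ([117, 97, 17, 22, 325], [125.3, 107.7]), ([181, 285, 8, 11, 65], [184.3, 289.9])]
top yel []
top gray [([348, 15, 143, 100, 6192], [426.0, 60.5]), ([208, 17, 40, 38, 340], [229.7, 40.3]), ([89, 19, 44, 38, 739], [111.0, 39.5]), ([263, 32, 32, 16, 165], [279.7, 38.6]), ([86, 61, 128, 69, 3911], [151.1, 96.1]), ([258, 63, 71, 19, 199], [293.5, 72.2]), ([615, 66, 25, 104, 1391], [630.8, 101.2]), ([269, 164, 38, 52, 489], [281.8, 192.9]), ([95, 171, 37, 34, 376], [113.2, 187.0]), ([420, 230, 42, 57, 1115], [440.8, 252.7]), ([176, 241, 42, 45, 1103], [195.8, 263.8]), ([268, 282, 33, 32, 811], [284.2, 297.8])]
side red [([410, 120, 20, 5, 72], [419.6, 122.0]), ([392, 130, 22, 6, 86], [402.3, 132.7]), ([446, 151, 24, 7, 110], [457.0, 154.1]), ([249, 181, 11, 21, 174], [254.1, 191.0])]
side yel [([388, 144, 9, 9, 28], [391.9, 147.7]), ([560, 309, 22, 22, 83], [570.4, 319.9]), ([328, 346, 16, 10, 113], [335.5, 350.7])]
side gray [([110, 0, 530, 364, 83535], [436.3, 98.3]), ([0, 126, 47, 46, 1369], [21.6, 148.2]), ([311, 144, 40, 13, 269], [332.0, 149.9]), ([261, 188, 45, 20, 575], [283.1, 197.9]), ([352, 209, 22, 13, 179], [363.0, 214.7]), ([378, 209, 25, 20, 316], [389.1, 218.1]), ([248, 235, 35, 21, 575], [265.3, 245.1]), ([49, 279, 22, 57, 450], [61.1, 307.6]), ([345, 341, 67, 45, 1840], [376.0, 364.7]), ([608, 464, 32, 16, 259], [628.7, 474.1])]
```

```bash
python3 - <<'E'
import cv2
a=cv2.imread("pics/top0.png")[140:330,160:330]; b=cv2.imread("pics/side0.png")[165:275,235:435]
cv2.imwrite("pics/tz.png",cv2.resize(a,None,fx=3,fy=3,interpolation=cv2.INTER_CUBIC))
cv2.imwrite("pics/sz.png",cv2.resize(b,None,fx=4,fy=4,interpolation=cv2.INTER_CUBIC))
E
```

```text
(no output)
```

View pics/tz.png

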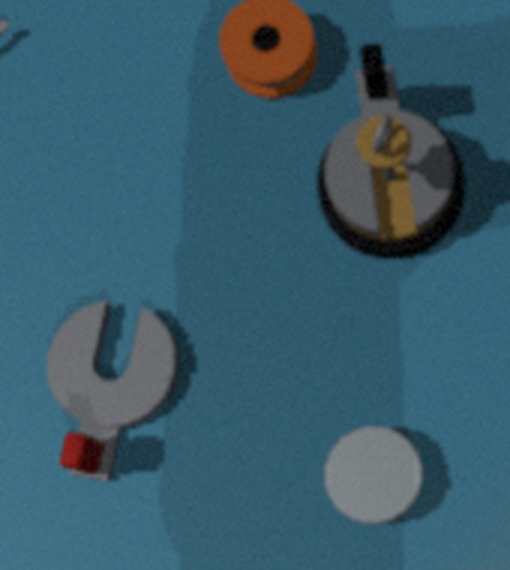

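View pics/sz.png

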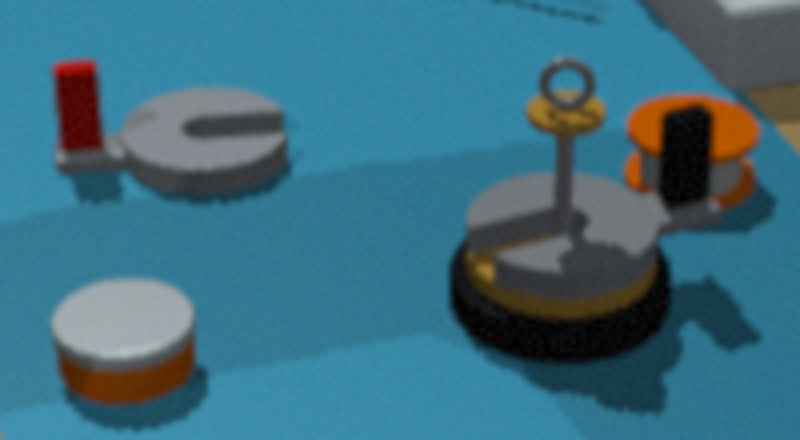

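```bash
cat > c.py <<'E'
from h import *
t=vision.calibration("top");s=vision.calibration("side")
T=lambda x,y:(160+(x-1)/3,140+(y-1)/3); S=lambda x,y:(235+(x-1.5)/4,165+(y-1.5)/4)
np.set_printoptions(precision=1,suppress=True)
print("redgrip top",tri(t,T(73,451),s,S(75,67)))
print("red disc",plane(t,T(112,364),14),tri(t,T(112,364),s,S(204,135)))
print("slotend side ",plane(s,S(185,128),14), "top slot end",plane(t,T(112,380),14))
print("collar",tri(t,T(384,142),s,S(566,112)))
print("collar plane",plane(t,T(384,142),100),plane(s,S(566,112),100))
print("stem base side",plane(s,S(564,228),44))
print("on disc",plane(t,T(393,173),44))
print("black grip",tri(t,T(372,58),s,S(688,112)))
print("tin",plane(t,T(373,474),35),tri(t,T(373,474),s,S(124,320)))
print("yellow",plane(t,(446,277),54))
print("spool",plane(t,T(268,40),45))
E
python3 c.py
```

```text
redgrip top (array([455.1, 235.2,  54.8]), np.float64(1.356825629354527))
red disc [515.6 224.4  14. ] (array([516. , 225.1,  11.3]), np.float64(0.03675759436303861))
slotend side  [507.6 230.5  14. ] top slot end [504.9 224.   14. ]
collar (array([636.3,  40.8,  99.9]), np.float64(0.5760459803085631))
collar plane [636.   40.9 100. ] [636.6  40.8 100. ]
stem base side [636.2  37.2  44. ]
on disc [634.3  38.2  44. ]
black grip (array([697.6,  49.3,  85.4]), np.float64(0.257353022026745))
tin [439.6  51.7  35. ] (array([440.8,  52.3,  25.6]), np.float64(0.863755404520335))
yellow [ 471.5 -251.4   54. ]
spool [728.6 121.6  45. ]
```

```bash
cat > plan.py <<'E'
# usage: plan.py x y z yaw nrows [arc] : rows from the measured pose (tool down) to a world target
import sys
from h import *
from scipy.spatial.transform import Rotation as R
def plan(x,y,z,yaw,n,arc=False,p0=None):
    s=state(); p=np.array(p0[:3]) if p0 else s["tool_pos"]; 
    R0=R.from_euler("xyz",s["orientation"],degrees=True) if not p0 else R.from_euler("xyz",[180,0,p0[3]],degrees=True)
    y0=R0.as_euler("xyz",degrees=True)[2]
    out=[]
    for i in range(1,n+1):
        f=i/n
        if arc:
            r0,a0=np.hypot(*p[:2]),np.arctan2(p[1],p[0]); r1,a1=np.hypot(x,y),np.arctan2(y,x)
            r=r0+f*(r1-r0);a=a0+f*(a1-a0); q=np.array([r*np.cos(a),r*np.sin(a),p[2]+f*(z-p[2])])
        else: q=p+f*(np.array([x,y,z])-p)
        out.append((q,R.from_euler("xyz",[180,0,y0+f*(yaw-y0)],degrees=True)))
    B,RB=p,R0
    for i,(q,r) in enumerate(out):
        v=RB.inv().apply(q-B)/1000; w=(RB.inv()*r).as_rotvec()
        print(" ".join("%.4f"%k for k in [*v,*w]),";")
        if i%5==4: B,RB=q,r; print("--",q.round(1),r.as_euler("xyz",degrees=True).round(1)[2])
if __name__=="__main__":
    a=[float(k) for k in sys.argv[1:6]]; plan(*a[:4],int(a[4]),len(sys.argv)>6)
E
python3 plan.py 455 235 165 80.2 30 arc
```

```text
-0.0030 -0.0327 0.0022 -0.0003 0.0014 -0.0879 ;
-0.0079 -0.0650 0.0044 -0.0003 0.0014 -0.1757 ;
-0.0146 -0.0969 0.0066 -0.0004 0.0014 -0.2636 ;
-0.0230 -0.1282 0.0088 -0.0004 0.0013 -0.3514 ;
-0.0332 -0.1589 0.0110 -0.0005 0.0013 -0.4393 ;
-- [ 328.  -459.1  219.7] -45.6
0.0019 -0.0322 0.0022 0.0000 0.0000 -0.0879 ;
0.0021 -0.0642 0.0044 0.0000 0.0000 -0.1757 ;
0.0003 -0.0962 0.0066 -0.0000 0.0000 -0.2636 ;
-0.0032 -0.1278 0.0087 -0.0000 0.0000 -0.3514 ;
-0.0086 -0.1591 0.0109 -0.0000 0.0000 -0.4393 ;
-- [ 435.8 -341.7  208.7] -20.5
0.0067 -0.0309 0.0022 -0.0000 0.0000 -0.0879 ;
0.0116 -0.0620 0.0044 0.0000 0.0000 -0.1757 ;
0.0147 -0.0933 0.0066 0.0000 0.0000 -0.2636 ;
0.0159 -0.1245 0.0087 0.0000 0.0000 -0.3514 ;
0.0154 -0.1556 0.0109 0.0000 0.0000 -0.4393 ;
-- [ 504.7 -201.3  197.8] 4.7
0.0111 -0.0290 0.0022 -0.0000 0.0000 -0.0879 ;
0.0205 -0.0584 0.0044 -0.0000 0.0000 -0.1757 ;
0.0281 -0.0882 0.0066 0.0000 0.0000 -0.2636 ;
0.0340 -0.1183 0.0087 0.0000 0.0000 -0.3514 ;
0.0382 -0.1486 0.0109 0.0000 0.0000 -0.4393 ;
-- [530.6 -50.1 186.9] 29.9
0.0151 -0.0264 0.0022 0.0000 0.0000 -0.0879 ;
0.0286 -0.0536 0.0044 0.0000 0.0000 -0.1757 ;
0.0404 -0.0814 0.0066 0.0000 0.0000 -0.2636 ;
0.0506 -0.1097 0.0087 -0.0000 0.0000 -0.3514 ;
0.0592 -0.1384 0.0109 -0.0000 0.0000 -0.4393 ;
-- [513.   99.4 175.9] 55.0
0.0185 -0.0234 0.0022 0.0000 0.0000 -0.0879 ;
0.0357 -0.0477 0.0044 0.0000 0.0000 -0.1757 ;
0.0513 -0.0728 0.0066 0.0000 0.0000 -0.2636 ;
0.0654 -0.0987 0.0087 0.0000 0.0000 -0.3514 ;
0.0779 -0.1253 0.0109 0.0000 0.0000 -0.4393 ;
-- [455. 235. 165.] 80.2
```

send_rows(
  targets="-0.003 -0.033 0 0 0 -0.088 1; -0.008 -0.065 0 0 0 -0.176 1; -0.015 -0.097 0 0 0 -0.264 1; -0.023 -0.128 0 0 0 -0.351 1; -0.033 -0.159 0 0 0 -0.439 1",
)

```text
clock: 0.57
tool_pos: [329.3, -458.9, 230.9]
orientation: [-180.0, 0.0, -45.4]
wrist_force: [0.5, -0.4, 0.1]
opening: 85.6
```

send_rows(
  targets="0.002 -0.032 0 0 0 -0.088 1; 0.002 -0.064 0 0 0 -0.176 1; 0 -0.096 0 0 0 -0.264 1; -0.003 -0.128 0 0 0 -0.351 1; -0.009 -0.159 0 0 0 -0.439 1",
)

```text
clock: 0.98
tool_pos: [436.8, -340.9, 230.9]
orientation: [-180.0, 0.0, -20.3]
wrist_force: [0.8, 0.2, -0.3]
opening: 85.4
```

send_rows(
  targets="0.007 -0.031 0 0 0 -0.088 1; 0.012 -0.062 0 0 0 -0.176 1; 0.015 -0.093 0 0 0 -0.264 1; 0.016 -0.125 0 0 0 -0.351 1; 0.015 -0.156 0 0 0 -0.439 1",
)

```text
clock: 1.4
tool_pos: [505.0, -199.7, 230.9]
orientation: [-180.0, 0.0, 4.9]
wrist_force: [0.5, -0.7, -0.5]
opening: 85.6
```

send_rows(
  targets="0.011 -0.029 0 0 0 -0.088 1; 0.021 -0.058 0 0 0 -0.176 1; 0.028 -0.088 0 0 0 -0.264 1; 0.034 -0.118 0 0 0 -0.351 1; 0.038 -0.149 0 0 0 -0.439 1",
)

```text
clock: 1.82
tool_pos: [530.3, -48.3, 230.9]
orientation: [-180.0, 0.0, 30.0]
wrist_force: [0.5, 0.2, -0.2]
opening: 85.2
```

```bash
python3 plan.py 455 235 165 80.2 10 arc
```

```text
0.0150 -0.0262 0.0066 -0.0002 0.0003 -0.0876 ;
0.0284 -0.0532 0.0132 -0.0002 0.0003 -0.1751 ;
0.0402 -0.0808 0.0198 -0.0002 0.0003 -0.2627 ;
0.0504 -0.1089 0.0264 -0.0002 0.0003 -0.3502 ;
0.0590 -0.1374 0.0330 -0.0002 0.0003 -0.4378 ;
-- [512.6 100.2 198. ] 55.1
0.0185 -0.0232 0.0066 0.0000 0.0000 -0.0876 ;
0.0355 -0.0473 0.0132 0.0000 0.0000 -0.1751 ;
0.0511 -0.0723 0.0198 0.0000 0.0000 -0.2627 ;
0.0651 -0.0980 0.0264 0.0000 0.0000 -0.3502 ;
0.0776 -0.1244 0.0330 0.0000 0.0000 -0.4378 ;
-- [455. 235. 165.] 80.2
```

send_rows(
  targets="0.015 -0.026 0.005 0 0 -0.088 1; 0.028 -0.053 0.012 0 0 -0.175 1; 0.04 -0.081 0.02 0 0 -0.263 1; 0.05 -0.109 0.026 0 0 -0.35 1; 0.059 -0.137 0.033 0 0 -0.438 1",
)

```text
clock: 2.23
tool_pos: [512.9, 100.0, 197.7]
orientation: [-180.0, 0.0, 55.1]
wrist_force: [1.3, 1.2, -0.6]
opening: 85.5
```

send_rows(
  targets="0.018 -0.023 0.007 0 0 -0.088 1; 0.036 -0.047 0.013 0 0 -0.175 1; 0.051 -0.072 0.02 0 0 -0.263 1; 0.065 -0.098 0.026 0 0 -0.35 1; 0.078 -0.124 0.033 0 0 -0.438 1",
)

```text
clock: 2.65
tool_pos: [456.0, 234.9, 164.8]
orientation: [-180.0, 0.0, 80.2]
wrist_force: [0.6, 0.4, -0.5]
opening: 85.4
```

```bash
python3 - <<'E'
from h import *
import pickle
c=vision.calibration("wrist"); im=vision.camera("wrist"); cv2.imwrite("pics/w1.png",im); pickle.dump(c,open("w1.pkl","wb")); s=state();print(s["tool_pos"],s["orientation"])
E
```

```text
[452.43223891 238.1186624  163.33928819] [-1.79728735e+02 -6.14345563e-02  8.06911005e+01]
```

View pics/w1.png

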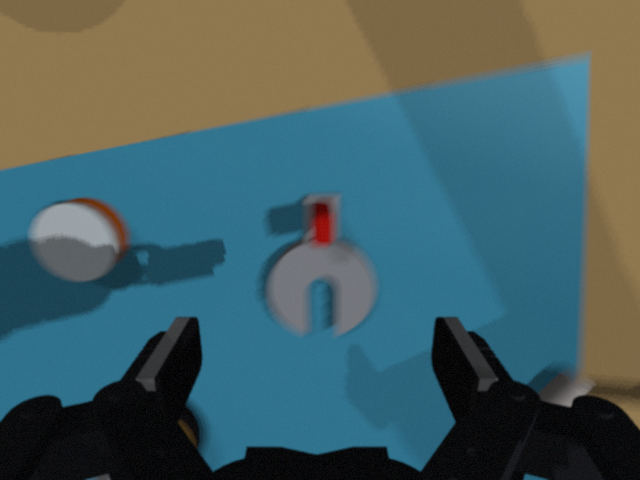

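The picture is blurred because the arm is still settling: the red grip is at about (322,222) and the disc at (321,290). I'll take another.

send_rows(
  targets="0 0 0 0 0 0 1; 0 0 0 0 0 0 1; 0 0 0 0 0 0 1; 0 0 0 0 0 0 1; 0 0 0 0 0 0 1",
)

```text
clock: 3.12
tool_pos: [457.5, 232.8, 165.5]
orientation: [180.0, -0.0, 79.9]
wrist_force: [-1.2, 0.4, -0.7]
opening: 85.7
```

```bash
python3 - <<'E'
from h import *
import pickle
c=vision.calibration("wrist"); im=vision.camera("wrist"); cv2.imwrite("pics/w2.png",im); pickle.dump(c,open("w2.pkl","wb")); s=state();print(s["tool_pos"],s["orientation"],c["T"][:3,3])
cv2.imwrite("pics/w2z.png",cv2.resize(im[170:360,230:410],None,fx=3,fy=3,interpolation=cv2.INTER_CUBIC))
E
```

```text
[457.4761075  232.82082325 165.47291793] [ 1.79969968e+02 -3.59818083e-03  7.98740330e+01] [376.50222528 246.73940132 308.1231873 ]
```

View pics/w2z.png

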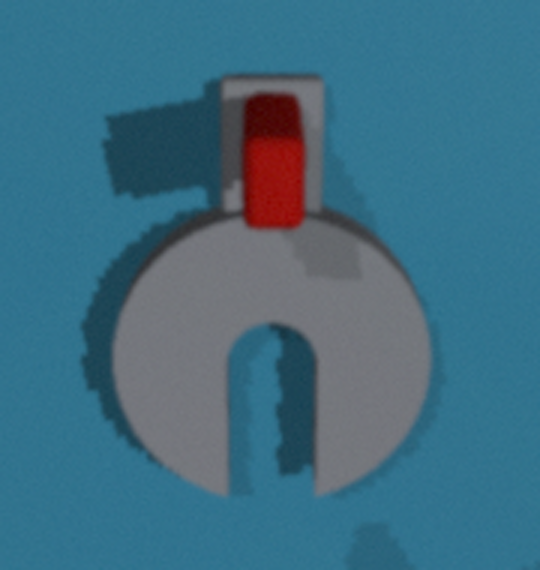

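```bash
python3 - <<'E'
from h import *
import pickle
np.set_printoptions(precision=1,suppress=True)
c=pickle.load(open("w2.pkl","rb"));t=vision.calibration("top")
W=lambda x,y:(230+(x-1)/3,170+(y-1)/3)
g=plane(c,W(275,183),54);d=plane(c,W(272.5,365),14)
print(g,d,np.degrees(np.arctan2(*(d-g)[1::-1])),np.linalg.norm((d-g)[:2]))
T=lambda x,y:(160+(x-1)/3,140+(y-1)/3)
print(tri(c,W(275,183),t,T(73,451)))
print("slot",plane(c,W(272.5,323),14),plane(c,W(272.5,490),14))
a,b=plane(c,W(221,77),8),plane(c,W(323,77),8);print(a,b,np.degrees(np.arctan2(*(b-a)[1::-1])))
E
python3 plan.py 455 235 110 80 5
```

```text
[455.6 235.8  54. ] [518.1 224.8  14. ] -10.046494818966707 63.421584148633514
(array([454.9, 235.6,  54.7]), np.float64(1.098815944733922))
slot [506.  226.9  14. ] [555.7 218.2  14. ]
[440.1 225.3   8. ] [444.5 250.5   8. ] 79.94753191242175
0.0003 -0.0006 0.0111 0.0005 -0.0001 -0.0004 ;
0.0007 -0.0011 0.0222 0.0005 -0.0001 -0.0009 ;
0.0010 -0.0017 0.0333 0.0005 -0.0001 -0.0013 ;
0.0014 -0.0023 0.0444 0.0005 -0.0001 -0.0018 ;
0.0017 -0.0028 0.0555 0.0005 -0.0001 -0.0022 ;
-- [455. 235. 110.] 80.0
```

send_rows(
  targets="0.001 -0.001 0.02 0 0 0 1; 0.0015 -0.002 0.045 0 0 0 1; 0.002 -0.0026 0.07 0 0 0 1; 0.0024 -0.0026 0.09 0 0 0 1; 0.0024 -0.0026 0.105 0 0 0 1",
)

```text
clock: 3.58
tool_pos: [454.1, 235.6, 58.6]
orientation: [-179.9, 0.1, 79.9]
wrist_force: [1.2, 0.6, 0.3]
opening: 85.5
```

send_rows(
  targets="0 0 0.015 0 0 0 0.6; 0 0 0.03 0 0 0 0.4; 0 0 0.04 0 0 0 0.2; 0 0 0.045 0 0 0 0.1; 0 0 0.045 0 0 0 0.1",
)

```text
clock: 4.0
tool_pos: [454.1, 235.8, 14.3]
orientation: [-179.9, 0.1, 79.9]
wrist_force: [0.1, -0.6, -0.2]
opening: 47.0
```

```bash
python3 - <<'E'
from h import *
s=state();print(s["tool_pos"],s["orientation"],s["opening"])
cv2.imwrite("pics/w3.png",vision.camera("wrist"))
E
```

```text
[454.11451335 235.84124789  14.333817  ] [-1.79905810e+02  5.64709018e-02  7.99398262e+01] 47.02617878291175
```

View pics/w3.png

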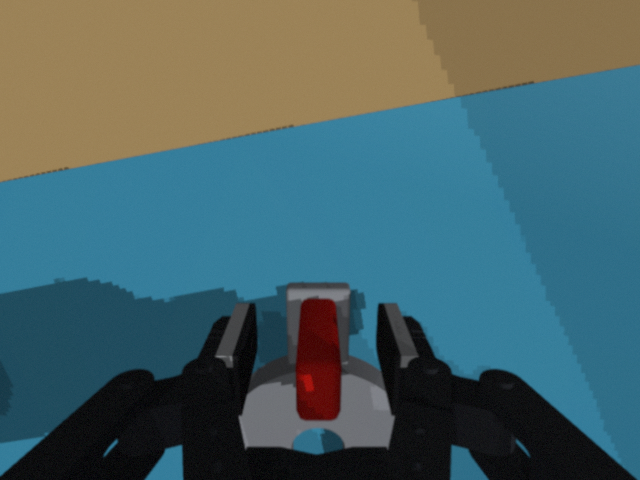

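The blade is centred between the pads, at about (319,360). Closing now.

send_rows(
  targets="0 0 -0.001 0 0 0 -0.6; 0 0 -0.001 0 0 0 -1; 0 0 -0.001 0 0 0 -1; 0 0 -0.001 0 0 0 -1; 0 0 -0.001 0 0 0 -1",
  squeeze=70,
)

```text
clock: 4.47
tool_pos: [455.6, 236.7, 17.4]
orientation: [179.9, -0.0, 80.0]
wrist_force: [-0.5, -0.1, 6.1]
opening: 13.3
```

send_rows(
  targets="0 0 0 0 0 0 -1; 0 0 -0.005 0 0 0 -1; 0 0 -0.015 0 0 0 -1; 0 0 -0.03 0 0 0 -1; 0 0 -0.05 0 0 0 -1",
)

```text
clock: 4.88
tool_pos: [453.0, 235.9, 65.9]
orientation: [-179.8, 0.1, 80.0]
wrist_force: [-0.1, 0.5, -2.4]
opening: 12.9
```

```bash
python3 - <<'E'
from h import *
s=state();print(s["tool_pos"],s["orientation"],s["opening"],s["wrist_force"])
cv2.imwrite("pics/w4.png",vision.camera("wrist"))
cv2.imwrite("pics/s4.png",vision.camera("side"))
E
```

```text
[452.95431566 235.90917725  65.89769448] [-1.79806444e+02  1.03441109e-01  7.99883207e+01] 12.871069837262052 [-0.12930077  0.45863321 -2.42864972]
```

View pics/s4.png

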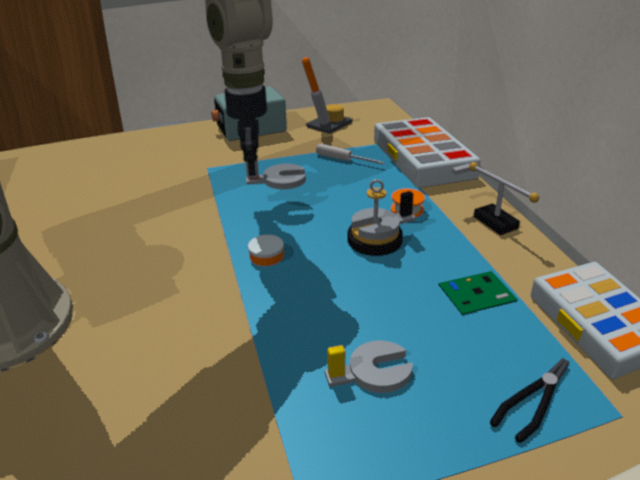

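View pics/w4.png

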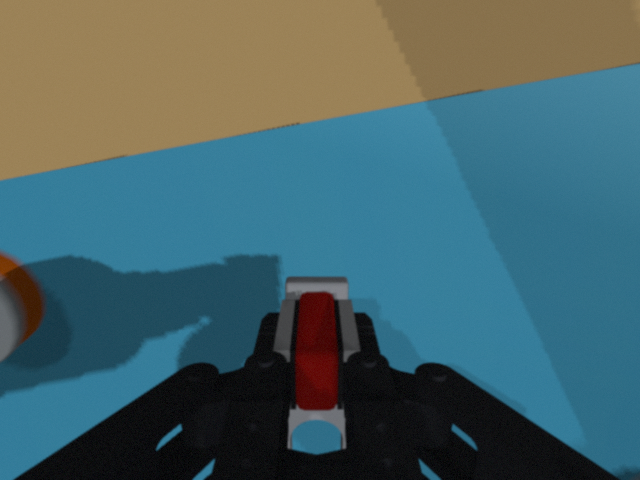

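The mass is held level. I'll refine the stem axis and the direction of the mass already on the hanger from enlarged views.

```bash
python3 - <<'E'
import cv2
a=cv2.imread("pics/top0.png")[150:230,255:325]; b=cv2.imread("pics/side0.png")[175:260,340:420]
cv2.imwrite("pics/tz2.png",cv2.resize(a,None,fx=7,fy=7,interpolation=cv2.INTER_CUBIC))
cv2.imwrite("pics/sz2.png",cv2.resize(b,None,fx=7,fy=7,interpolation=cv2.INTER_CUBIC))
E
```

```text
(no output)
```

View pics/tz2.png

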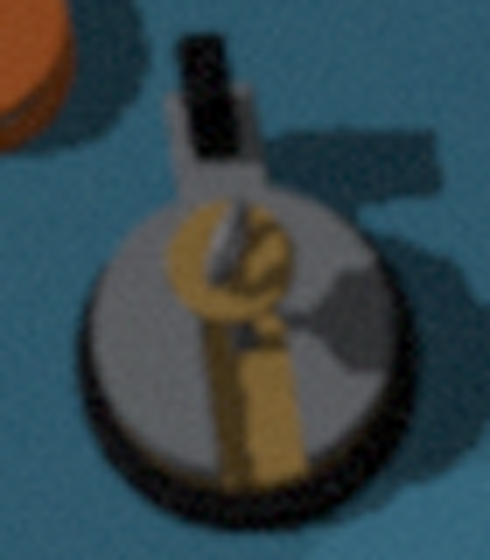

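View pics/sz2.png

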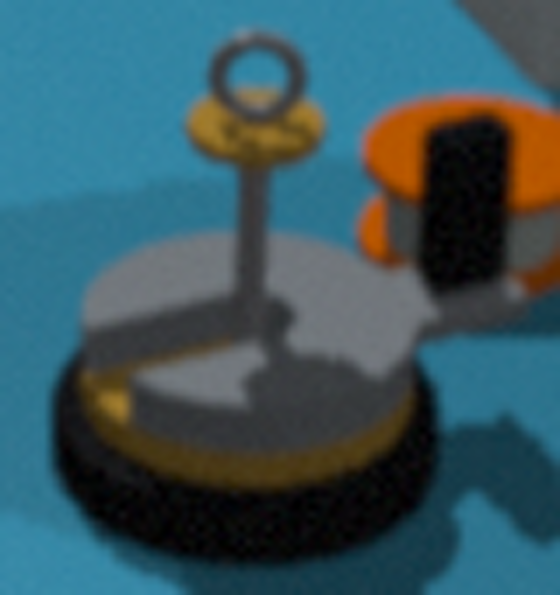

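```bash
python3 plan.py 495 15 76 100 10
```

```text
-0.0212 0.0076 -0.0007 0.0044 -0.0023 -0.0349 ;
-0.0424 0.0153 -0.0014 0.0045 -0.0022 -0.0698 ;
-0.0636 0.0229 -0.0021 0.0045 -0.0021 -0.1048 ;
-0.0848 0.0306 -0.0027 0.0046 -0.0021 -0.1397 ;
-0.1061 0.0382 -0.0034 0.0046 -0.0020 -0.1746 ;
-- [475.8 126.1  72.6] 90.0
-0.0222 0.0038 -0.0007 0.0000 0.0000 -0.0349 ;
-0.0444 0.0077 -0.0013 0.0000 0.0000 -0.0698 ;
-0.0667 0.0115 -0.0020 -0.0000 0.0000 -0.1047 ;
-0.0889 0.0153 -0.0027 0.0000 0.0000 -0.1397 ;
-0.1111 0.0192 -0.0034 0.0000 0.0000 -0.1746 ;
-- [495.  15.  76.] 100.0
```

```bash
python3 - <<'E'
from h import *
np.set_printoptions(precision=1,suppress=True)
t=vision.calibration("top");s=vision.calibration("side")
T=lambda x,y:(255+(x-3)/7,150+(y-3)/7); S=lambda x,y:(340+(x-3)/7,175+(y-3)/7)
print("collar",plane(t,T(230,261),100),plane(s,S(256,125),100),tri(t,T(230,261),s,S(256,125)))
print("disc",plane(t,T(242,335),44))
a,b=plane(t,T(245,350),44),plane(t,T(263,470),44);print("slotdir",a,b,np.degrees(np.arctan2(*(a-b)[1::-1])))
a,b=plane(t,T(208,360),44),plane(t,T(219,470),44);print("L",a,b,np.degrees(np.arctan2(*(a-b)[1::-1])))
a,b=plane(t,T(287,350),44),plane(t,T(308,470),44);print("R",a,b,np.degrees(np.arctan2(*(a-b)[1::-1])))
# tongue edges z=38
for p,q in (((170,95),(182,190)),((252,88),(266,180))):
    a,b=plane(t,T(*p),38),plane(t,T(*q),38);print("tongue",a,b,np.degrees(np.arctan2(*(a-b)[1::-1])))
print("blade top",tri(t,T(203,62),s,S(467,125)))
E
```

```text
collar [636.3  41.3 100. ] [636.9  41.5 100. ] (array([636.5,  41.3, 100.1]), np.float64(0.5320351988929496))
disc [634.2  41.2  44. ]
slotdir [629.8  40.3  44. ] [594.9  35.4  44. ] 8.027079350818289
L [627.   50.7  44. ] [595.   47.6  44. ] 5.496026058663772
R [629.6  28.6  44. ] [594.7  22.9  44. ] 9.1856327550627
tongue [708.8  62.1  38. ] [679.8  58.6  38. ] 6.95174444568046
tongue [710.6  38.5  38. ] [682.4  34.6  38. ] 7.9574635039052986
blade top (array([697.8,  49.5,  85.9]), np.float64(1.1919250466601865))
```

send_rows(
  targets="-0.021 0.008 -0.004 0 0 -0.035 -1; -0.042 0.015 -0.008 0 0 -0.07 -1; -0.064 0.023 -0.012 0 0 -0.105 -1; -0.085 0.031 -0.012 0 0 -0.14 -1; -0.106 0.038 -0.012 0 0 -0.175 -1",
)

```text
clock: 5.4
tool_pos: [473.5, 124.5, 77.9]
orientation: [-180.0, 0.0, 90.1]
wrist_force: [0.1, -0.0, -2.9]
opening: 13.4
```

```bash
python3 plan.py 492 15 78 100 5
```

```text
-0.0219 0.0036 -0.0000 -0.0002 0.0001 -0.0345 ;
-0.0438 0.0073 -0.0000 -0.0002 0.0001 -0.0689 ;
-0.0657 0.0109 -0.0000 -0.0002 0.0001 -0.1034 ;
-0.0876 0.0146 -0.0000 -0.0002 0.0001 -0.1378 ;
-0.1095 0.0182 -0.0000 -0.0002 0.0001 -0.1723 ;
-- [492.  15.  78.] 100.0
```

send_rows(
  targets="-0.021 0.004 0 0 0 -0.027 -1; -0.042 0.008 0 0 0 -0.053 -1; -0.063 0.012 0 0 0 -0.08 -1; -0.084 0.016 0 0 0 -0.107 -1; -0.103 0.019 0 0 0 -0.133 -1",
)

```text
clock: 5.82
tool_pos: [492.2, 21.2, 77.6]
orientation: [-179.9, 0.0, 97.7]
wrist_force: [1.3, -0.2, -2.7]
opening: 13.0
```

send_rows(
  targets="0 0 0 0 0 0 -1; 0 0 0 0 0 0 -1; 0 0 0 0 0 0 -1; 0 0 0 0 0 0 -1; 0 0 0 0 0 0 -1",
)

```text
clock: 6.23
tool_pos: [492.2, 23.3, 78.0]
orientation: [-180.0, -0.0, 97.7]
wrist_force: [-0.6, 0.0, -3.0]
opening: 12.8
```

```bash
python3 - <<'E'
from h import *
s=state();print(s["tool_pos"],s["orientation"],s["opening"],s["wrist_force"])
a=vision.camera("top");b=vision.camera("side")
cv2.imwrite("pics/t5.png",a);cv2.imwrite("pics/s5.png",b)
cv2.imwrite("pics/t5z.png",cv2.resize(a[150:290,240:350],None,fx=4,fy=4,interpolation=cv2.INTER_CUBIC))
cv2.imwrite("pics/s5z.png",cv2.resize(b[150:280,290:430],None,fx=4,fy=4,interpolation=cv2.INTER_CUBIC))
E
```

```text
[492.23543206  23.25879267  78.04393126] [-1.79966706e+02 -1.01512900e-02  9.76981183e+01] 12.798252251167186 [-0.6166652   0.03754555 -2.95949887]
```

View pics/t5z.png

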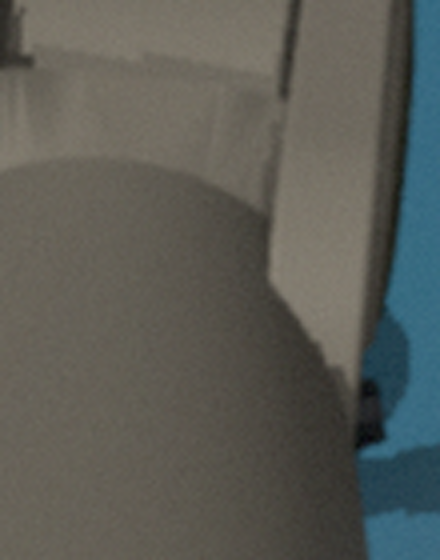

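View pics/s5z.png

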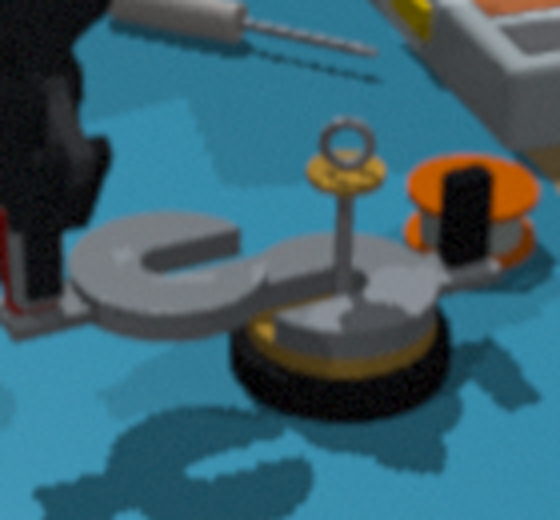

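```bash
cat >> h.py <<'E'
def proj(c,P):
    f=240/np.tan(np.radians(c["fovy"])/2)
    p=np.linalg.inv(c["T"])@np.append(P,1); x,y=p[0]/-p[2],-p[1]/-p[2]; k=1+c["k1"]*(x*x+y*y)
    return np.array([c["cx"]+f*k*x,c["cy"]+f*k*y])
E
python3 - <<'E'
from h import *
s=vision.calibration("side")
u=np.array([np.cos(np.radians(7.7)),np.sin(np.radians(7.7))]);n=np.array([-u[1],u[0]])
g=np.array([492.2,23.3]); c=g+62*u
Z=lambda p:((p-np.array([290,150]))*4+1.5).round(0)
for zb in (58,60,62,64):
    z=zb+14
    a=np.radians(np.arange(0,360,5));E=np.array([Z(proj(s,[*(c+42*(np.cos(k)*u+np.sin(k)*n)),z])) for k in a])
    print(zb,"L%d R%d T%d B%d"%(E[:,0].min(),E[:,0].max(),E[:,1].min(),E[:,1].max()),"slot end",Z(proj(s,[*(c-12*u),z])),"tips",Z(proj(s,[*(c+40*u+12*n),z])),Z(proj(s,[*(c+40*u-12*n),z])))
for z in (44,):
    c=np.array([636.4,41.])
    a=np.radians(np.arange(0,360,5));E=np.array([Z(proj(s,[*(c+42*(np.cos(k)*u+np.sin(k)*n)),z])) for k in a]);print("on L%d R%d T%d B%d"%(E[:,0].min(),E[:,0].max(),E[:,1].min(),E[:,1].max()))
E
```

```text
58 L68 R267 T220 B323 slot end [141. 276.] tips [240. 236.] [265. 262.]
60 L68 R267 T216 B319 slot end [141. 272.] tips [240. 232.] [265. 258.]
62 L67 R267 T212 B315 slot end [141. 268.] tips [240. 228.] [265. 254.]
64 L67 R267 T208 B311 slot end [141. 264.] tips [240. 224.] [265. 249.]
on L246 R437 T235 B335
```

send_rows(
  targets="-0.0005 0.006 0 0 0 0 -1; -0.001 0.016 0 0 0 0 -1; -0.002 0.027 0 0 0 0 -1; -0.002 0.037 0 0 0 0 -1; -0.002 0.043 0 0 0 0 -1",
)

```text
clock: 6.75
tool_pos: [537.8, 26.3, 78.4]
orientation: [179.9, 0.0, 97.6]
wrist_force: [0.4, -0.1, -2.4]
opening: 13.3
```

send_rows(
  targets="0 0 0 0 0 0 -1; 0 0 0 0 0 0 -1; 0 0 0 0 0 0 -1; 0 0 0 0 0 0 -1; 0 0 0 0 0 0 -1",
)

```text
clock: 7.17
tool_pos: [535.0, 26.2, 78.2]
orientation: [-180.0, -0.0, 97.6]
wrist_force: [-0.4, -0.0, -3.1]
opening: 13.4
```

```bash
python3 - <<'E'
from h import *
s=state();print(s["tool_pos"],s["orientation"],s["wrist_force"])
b=vision.camera("side")
cv2.imwrite("pics/s6z.png",cv2.resize(b[150:280,290:430],None,fx=4,fy=4,interpolation=cv2.INTER_CUBIC))
E
python3 plan.py 575 32.7 78 97.7 5
```

```text
[534.99640501  26.16039972  78.23210549] [-1.79971844e+02 -1.65927160e-03  9.76255340e+01] [-0.43139217 -0.00837785 -3.07947872]
0.0002 0.0081 0.0001 -0.0003 0.0000 -0.0003 ;
0.0005 0.0162 0.0001 -0.0003 0.0000 -0.0005 ;
0.0007 0.0242 0.0002 -0.0003 0.0000 -0.0008 ;
0.0010 0.0323 0.0002 -0.0003 0.0000 -0.0011 ;
0.0012 0.0404 0.0003 -0.0003 0.0000 -0.0013 ;
-- [575.   32.7  78. ] 97.7
```

View pics/s6z.png

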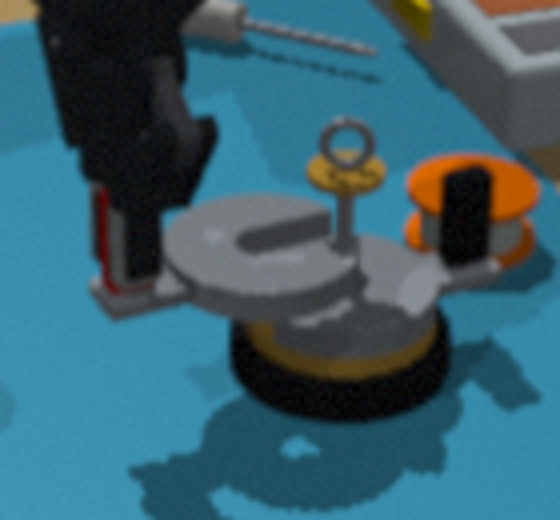

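The stem, at about (345,225) in the zoomed view, is entering the middle of the slot mouth. I'll continue the slide.

send_rows(
  targets="0 0.006 0 0 0 0 -1; 0.0005 0.015 0 0 0 0 -1; 0.0008 0.025 0 0 0 0 -1; 0.001 0.034 0 0 0 0 -1; 0.0012 0.0404 0 0 0 0 -1",
)

```text
clock: 7.63
tool_pos: [577.2, 32.9, 78.4]
orientation: [179.9, 0.0, 97.6]
wrist_force: [-0.2, -1.0, -2.9]
opening: 13.3
```

send_rows(
  targets="0 0 0.001 0 0 0 -1; 0 0 0.003 0 0 0 -1; 0 0 0.006 0 0 0 -1; 0 0 0.008 0 0 0 -1; 0 0 0.008 0 0 0 -1",
)

```text
clock: 8.05
tool_pos: [574.4, 32.8, 69.5]
orientation: [-179.9, -0.0, 97.6]
wrist_force: [-0.5, 0.2, -2.2]
opening: 13.1
```

```bash
python3 - <<'E'
from h import *
s=state();print(s["tool_pos"],s["orientation"],s["wrist_force"])
b=vision.camera("side")
cv2.imwrite("pics/s7z.png",cv2.resize(b[150:280,290:430],None,fx=4,fy=4,interpolation=cv2.INTER_CUBIC))
a=vision.camera("top");cv2.imwrite("pics/t7.png",a)
s=state();print(s["tool_pos"],s["orientation"],s["wrist_force"])
c=vision.calibration("side")
u=np.array([np.cos(np.radians(7.7)),np.sin(np.radians(7.7))]);n=np.array([-u[1],u[0]])
Z=lambda p:((p-np.array([290,150]))*4+1.5).round(0)
for z in (66,67,68,69,70):
    C=np.array([636.4,41.])
    a=np.radians(np.arange(0,360,5));E=np.array([Z(proj(c,[*(C+42*(np.cos(k)*u+np.sin(k)*n)),z])) for k in a]);print(z,"L%d R%d T%d B%d"%(E[:,0].min(),E[:,0].max(),E[:,1].min(),E[:,1].max()),Z(proj(c,[*(C-12*u),z])),Z(proj(c,[*C,z])))
E
```

```text
[574.38365599  32.75097716  69.46506346] [-1.79903091e+02 -1.44171394e-02  9.76284366e+01] [-0.53109857  0.2199062  -2.20377285]
[574.90789793  32.69178067  70.07570005] [-1.79962165e+02 -2.55590721e-03  9.76260456e+01] [-0.29922864  0.38316966 -2.30003025]
66 L246 R440 T193 B291 [319. 247.] [343. 241.]
67 L246 R440 T191 B289 [319. 245.] [343. 239.]
68 L247 R440 T189 B287 [319. 243.] [343. 237.]
69 L247 R440 T187 B285 [319. 241.] [343. 235.]
70 L247 R440 T186 B283 [319. 239.] [343. 233.]
```

View pics/s7z.png

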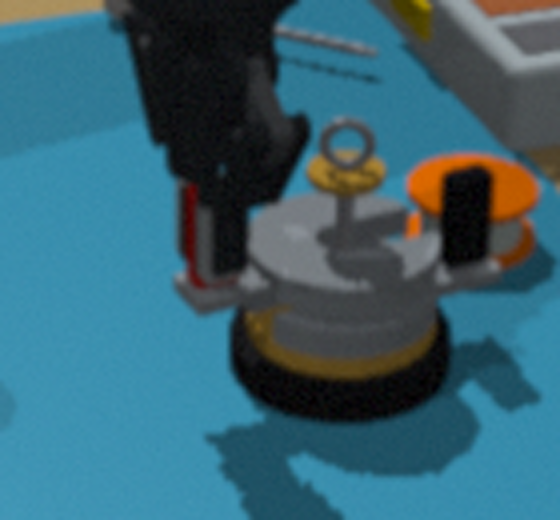

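The disc is round the stem and hovers about 8 mm above the lower mass (disc spans x 247–440 in the zoom, stem at 345). Lowering gently.

send_rows(
  targets="0 0 0.001 0 0 0 -1; 0 0 0.003 0 0 0 -1; 0 0 0.004 0 0 0 -1; 0 0 0.005 0 0 0 -1; 0 0 0.005 0 0 0 -1",
)

```text
clock: 8.57
tool_pos: [575.2, 32.7, 65.0]
orientation: [-180.0, 0.0, 97.6]
wrist_force: [0.6, 0.4, -1.8]
opening: 13.4
```

send_rows(
  targets="0 0 0.0005 0 0 0 -1; 0 0 0.001 0 0 0 -1; 0 0 0.0015 0 0 0 -1; 0 0 0.002 0 0 0 -1; 0 0 0.002 0 0 0 -1",
)

```text
clock: 8.98
tool_pos: [575.4, 32.7, 63.2]
orientation: [-180.0, 0.0, 97.6]
wrist_force: [0.3, 0.7, -2.5]
opening: 13.1
```

send_rows(
  targets="0 0 0.0005 0 0 0 -1; 0 0 0.001 0 0 0 -1; 0 0 0.0015 0 0 0 -1; 0 0 0.0015 0 0 0 -1; 0 0 0.0015 0 0 0 -1",
)

```text
clock: 9.4
tool_pos: [575.4, 32.7, 61.8]
orientation: [-180.0, 0.0, 97.6]
wrist_force: [-0.4, 0.1, -2.3]
opening: 13.3
```

```bash
python3 - <<'E'
from h import *
b=vision.camera("side")
cv2.imwrite("pics/s8z.png",cv2.resize(b[150:280,290:430],None,fx=5,fy=4.5,interpolation=cv2.INTER_CUBIC))
s=state();print(s["tool_pos"],s["orientation"],s["wrist_force"],s["moment"])
E
```

```text
[575.40071092  32.73636029  61.7581749 ] [-1.79997778e+02  4.90031970e-03  9.76338820e+01] [ 0.0809306  -0.5801405  -2.71571396] [0.03858645 0.10076388 0.01527519]
```

View pics/s8z.png

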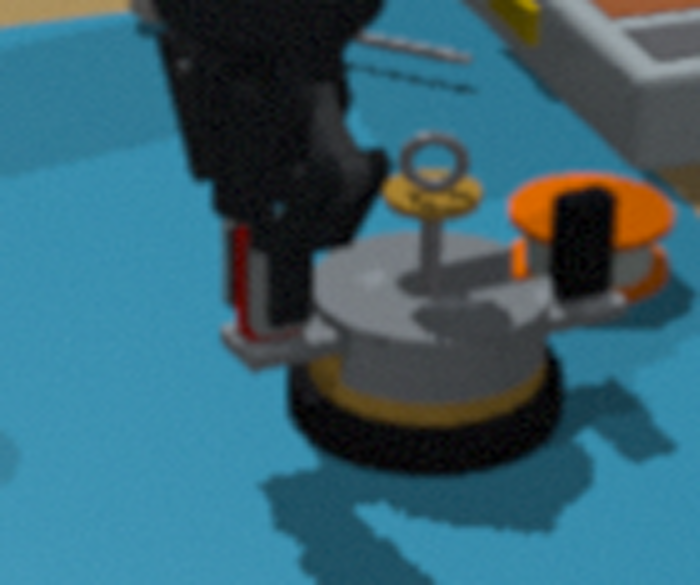

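send_rows(
  targets="0 0 0.0003 0 0 0 -1; 0 0 0.0006 0 0 0 -1; 0 0 0.001 0 0 0 -1; 0 0 0.001 0 0 0 -1; 0 0 0.001 0 0 0 -1",
)

```text
clock: 9.87
tool_pos: [575.4, 32.7, 61.4]
orientation: [180.0, 0.0, 97.6]
wrist_force: [-3.0, 0.7, 6.0]
opening: 13.4
```

send_rows(
  targets="0 0 0.0003 0 0 0 -1; 0 0 0.0006 0 0 0 -1; 0 0 0.001 0 0 0 -1; 0 0 0.001 0 0 0 -1; 0 0 0.001 0 0 0 -1",
)

```text
clock: 10.28
tool_pos: [575.4, 32.7, 61.3]
orientation: [180.0, 0.0, 97.6]
wrist_force: [-6.9, -0.1, 11.5]
opening: 13.4
```

Contact is made. I'll back off the preload by 1 mm, then open.

send_rows(
  targets="0 0 -0.0005 0 0 0 -1; 0 0 -0.001 0 0 0 -1; 0 0 -0.001 0 0 0 -1; 0 0 -0.001 0 0 0 -1; 0 0 -0.001 0 0 0 -1",
  squeeze=20,
)

```text
clock: 10.7
tool_pos: [575.5, 32.7, 61.4]
orientation: [180.0, 0.0, 97.6]
wrist_force: [-4.1, -0.3, 7.4]
opening: 13.3
```

send_rows(
  targets="0 0 0 0 0 0 -0.6; 0 0 0 0 0 0 -0.4; 0 0 0 0 0 0 -0.2; 0 0 0 0 0 0 0; 0 0 0 0 0 0 0",
)

```text
clock: 11.12
tool_pos: [575.5, 32.7, 60.5]
orientation: [-180.0, 0.0, 97.6]
wrist_force: [0.4, -0.1, 0.4]
opening: 42.6
```

```bash
python3 - <<'E'
from h import *
b=vision.camera("side")
cv2.imwrite("pics/s9z.png",cv2.resize(b[150:280,290:430],None,fx=5,fy=4.5,interpolation=cv2.INTER_CUBIC))
cv2.imwrite("pics/w9.png",vision.camera("wrist"))
s=state();print(s["tool_pos"],s["orientation"],s["wrist_force"],s["opening"])
E
```

```text
[575.43569034  32.72714581  60.59009102] [-1.79991817e+02  3.82326223e-03  9.76307109e+01] [ 0.43928758  0.14942538 -0.12882287] 42.69410686766835
```

View pics/s9z.png

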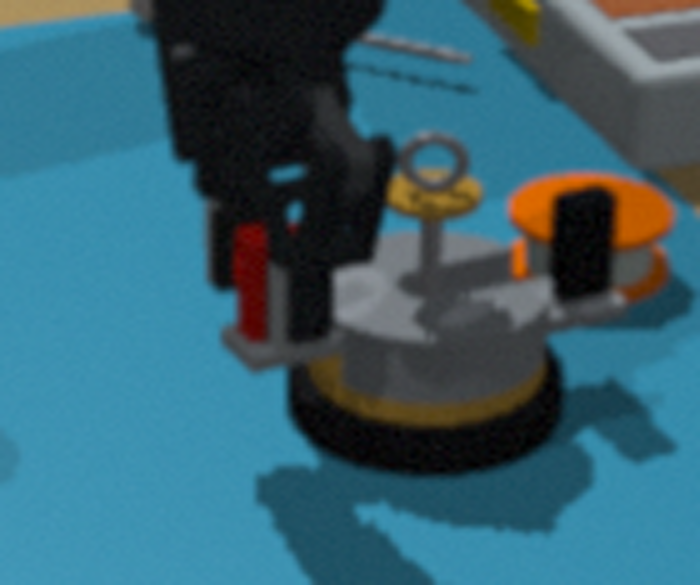

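View pics/w9.png

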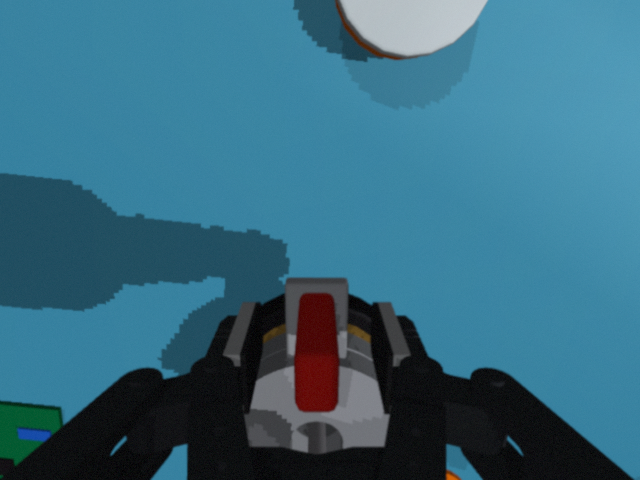

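Released: both pads are clear of the blade, and the stem stands inside the round slot end in the wrist view (318,435). Retreating upwards, then back towards the robot.

send_rows(
  targets="0 0 -0.005 0 0 0 0; 0 0 -0.015 0 0 0 0; 0 0 -0.03 0 0 0 0; 0 0 -0.05 0 0 0 0; 0 0 -0.075 0 0 0 0",
)

```text
clock: 11.63
tool_pos: [574.6, 32.8, 136.3]
orientation: [-179.9, -0.0, 97.6]
wrist_force: [1.5, -0.6, 0.1]
opening: 42.8
```

send_rows(
  targets="0 -0.01 -0.025 0 0 0 0; 0 -0.03 -0.05 0 0 0 0; 0 -0.06 -0.07 0 0 0 0; 0 -0.09 -0.08 0 0 0 0; 0 -0.12 -0.08 0 0 0 0",
)

```text
clock: 12.05
tool_pos: [457.1, 16.5, 219.5]
orientation: [179.7, 0.1, 97.6]
wrist_force: [0.5, -0.8, 0.3]
opening: 42.9
```

send_rows(
  targets="0.035 0 -0.01 0 0 0 0; 0.07 0 -0.02 0 0 0 0; 0.11 0 -0.03 0 0 0 0; 0.15 0 -0.04 0 0 0 0; 0.185 0 -0.04 0 0 0 0",
)

```text
clock: 12.47
tool_pos: [432.3, 202.3, 259.2]
orientation: [179.7, -0.1, 97.6]
wrist_force: [1.3, 0.6, -0.1]
opening: 42.5
```

send_rows(
  targets="0.035 -0.005 0 0 0 0 0; 0.07 -0.01 0 0 0 0 0; 0.1 -0.015 0 0 0 0 0; 0.12 -0.02 0 0 0 0 0; 0.13 -0.02 0 0 0 0 0",
)

```text
clock: 12.88
tool_pos: [393.4, 328.6, 256.8]
orientation: [180.0, -0.0, 97.8]
wrist_force: [-0.0, -0.2, -0.3]
opening: 42.8
```

```bash
python3 - <<'E'
from h import *
a=vision.camera("top");b=vision.camera("side");cv2.imwrite("pics/t10.png",a);cv2.imwrite("pics/s10.png",b)
cv2.imwrite("pics/t10z.png",cv2.resize(a[150:250,240:340],None,fx=6,fy=6,interpolation=cv2.INTER_CUBIC))
cv2.imwrite("pics/s10z.png",cv2.resize(b[175:260,330:430],None,fx=7,fy=7,interpolation=cv2.INTER_CUBIC))
s=state();print(s["tool_pos"],s["wrist_force"],s["clock"])
E
```

```text
[394.56743598 327.53758825 256.40795175] [-0.61044463 -0.81012229 -0.34431594] 12.9833
```

View pics/t10z.png

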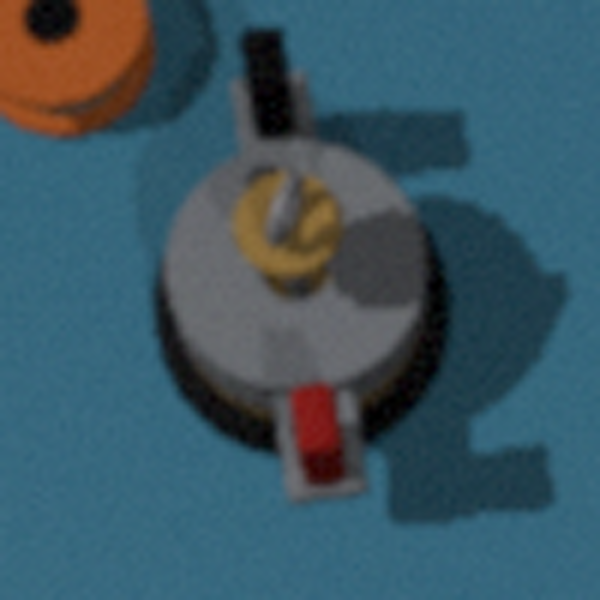

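View pics/s10z.png

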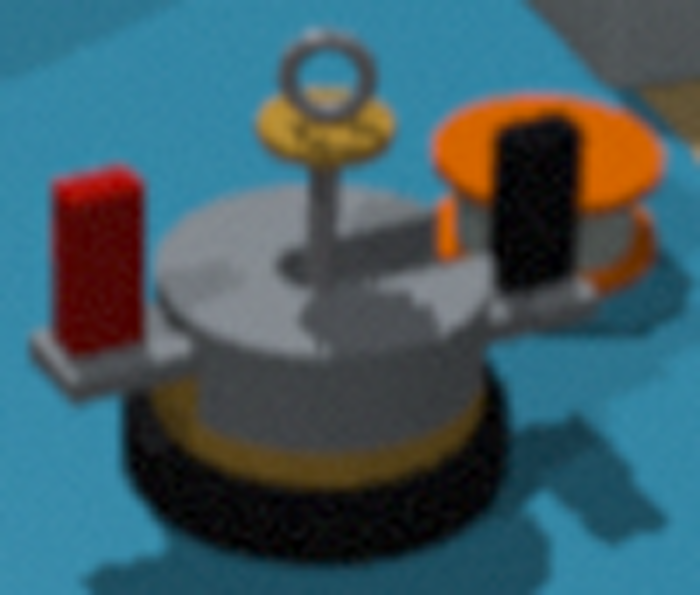

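```bash
python3 - <<'E'
from h import *
np.set_printoptions(precision=1,suppress=True)
t=vision.calibration("top");s=vision.calibration("side")
T=lambda x,y:(240+(x-2.5)/6,150+(y-2.5)/6); S=lambda x,y:(330+(x-3)/7,175+(y-3)/7)
print("disc top",plane(t,T(296,264),58),"collar",plane(t,T(288,223),100),plane(s,S(326,125),100))
print("disc side",plane(s,S(326,270),58))
r=tri(t,T(317,418),s,S(97,184));b=tri(t,T(264,57),s,S(537,122));print("red",r,"black",b)
d=b[0]-r[0];print(np.degrees(np.arctan2(d[1],d[0])),np.linalg.norm(d[:2]))
for nm,p,q in (("red tongue",((282,420),(290,500)),((358,420),(366,488))),("blk tongue",((237,85),(245,140)),((305,78),(312,130)))):
    z=52 if nm[0]=="r" else 38
    for e in (p,q):
        u,v=plane(t,T(*e[0]),z),plane(t,T(*e[1]),z);w=u-v;print(nm,np.degrees(np.arctan2(w[1],w[0])))
C=np.array([636.4,41]);a=np.radians(np.arange(0,360,4))
for z in(56,58,60):
  E=np.array([(proj(s,[*(C+42*np.array([np.cos(k),np.sin(k)])),z])-np.array([330,175]))*7+3 for k in a]);print(z,"side L%d R%d T%d B%d"%(*[E[:,0].min(),E[:,0].max()],E[:,1].min(),E[:,1].max()))
E=np.array([(proj(t,[*(C+42*np.array([np.cos(k),np.sin(k)])),58])-np.array([240,150]))*6+2.5 for k in a]);print("top L%d R%d T%d B%d"%(E[:,0].min(),E[:,0].max(),E[:,1].min(),E[:,1].max()))
E
```

```text
disc top [637.4  40.9  58. ] collar [636.5  41.  100. ] [636.9  41.5 100. ]
disc side [638.6  42.3  58. ]
red (array([574.9,  32.4,  99.1]), np.float64(0.3711963127409422)) black (array([696.9,  49.3,  86.7]), np.float64(0.28631165640913614))
7.913119058331129 123.09751709225758
red tongue 5.475623089962546
red tongue 6.072255604500767
blk tongue 7.953264934312408
blk tongue 7.043017390714246
56 side L151 R487 T197 B370
58 side L151 R488 T190 B363
60 side L151 R488 T183 B356
top L165 R426 T144 B392
```

View pics/t10.png

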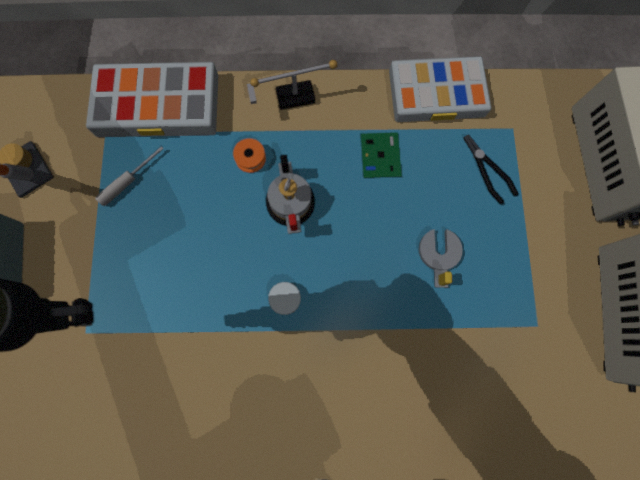

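The red mass lies flat on the lower one and is centred within 1–2 mm. The yellow mass hasn't moved (top view 442,250), and the arm is clear.

```bash
python3 -c "
from cell import workorder
print(workorder.close_job())"
```

```text
the job is handed in; nothing more can be done
None
```

The mass with the red grip now lies on top of the first mass on the hanger, with its slot pointing the opposite way to the slot below. I let go, moved the arm clear and handed the job in at about 13 s. I gripped it by its blade, carried it to the robot's side of the hanger, slid it on below the collar and lowered it to light contact.

**Final checks from the top and side cameras:**
- **Centring:** The grip is 62 mm from the stem, as it should be. The disc centre came out within about 1 mm of the stem axis from the top view and about 2.5 mm from the side view. Camera calibration is good to about 2 mm.
- **Flatness:** The top of the disc is at about 58–59 mm, where 58 is expected. The measured red grip top was 99 mm (98 expected), and no tilt is visible.
- **Slot direction:** The line from grip to grip lies at 7.9° and passes through the stem. The two tongue edges differ by about 2°, which is within what the pixels can show.
- **Other masses:** The first mass is still on the hanger, its grip within about 1 mm of where it was. The mass with the yellow grip has not moved.
- **Forces:** The highest wrist force shown at the end of a move was about 13 N, when the mass touched down. Between those readings I did not see it.

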